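Start the incubator behind its push-latch cover

TASK

Using only the fingertips, press the blue cover of the white bench incubator down and let go so that it pops open, push the green start key underneath all the way down, then swing the cover shut and press it down so that it latches and stays closed. Do not lift or shove the incubator, and do not move the things standing around it: nothing is to be grasped in this job.

Things in the scene. Friction and masses are not known exactly. Their poses are not given: they have to be found in the camera images.
- incubator: white bench incubator, 140 (x) x 110 (y) x 50 mm, 0.9 kg, loose on rubber feet; origin at the centre of its underside; own -x is the front (dark display). In its top a well (own x -45 to +40 mm, 93 mm wide, floor 20 mm up) under a blue cover; its rim is 50 mm high at the sides and back, 40 mm in front. The open cover's outer face looks to the back (own +x)
- cover_press (a point): white round press mark, 22 mm across, on the outer face of the blue cover, at the middle of the cover's width, 16 mm from its free edge and 64 mm from the hinge; the point lies on the outer face and moves with the cover; 52 mm above the incubator's underside while latched
- cover_hinge (a point): middle of the cover's hinge axis, which runs along the incubator's own y, 36 mm behind the incubator's centre (its own +x) and 50 mm above its underside. The cover is a plate 80 mm (hinge to free edge) x 90 x 5 mm with a 14 mm deep skirt down from its free edge; its outer face lies 2 mm off the hinge axis
- cover (a joint): cover angle (rad): 0 shut and latched, -0.085 pressed in to its stop (6 mm at the mark), grows to a stop at 1.5 (open, nearly upright, free edge up). Push-push latch: pressed to the stop (about 2 N), kept there 0.2 s and let go, a shut cover springs open within 2 s; an open one, swung over against its spring (1 to 2 N at the edge) and pressed the same way, stays latched near 0
- key_top (a point): middle of the top of the round green start key, 22 mm across, in the well, 36 mm above the incubator's underside (4 mm below the front rim), 58 mm in front of the hinge and 12 mm to the incubator's right (its own -y); reachable only with the cover open
- start_key (a joint): travel of the key (m): 0 = up, 0.004 = fully down (stop), 2.8 N; springs back when let go
- buffer_a: bystander: small white dropper bottle with green band, 29 x 29 x 71 mm, loose, beside the incubator; origin at the centre of its underside
- control_pos: bystander: small white dropper bottle with red cap, 25 x 25 x 57 mm, loose, beside the incubator; origin at the centre of its underside
- reagent_white: bystander: white bottle with black cap, 48 mm across, 92 mm high, loose, behind the incubator to the left; origin at the centre of its underside
- marker: bystander: marker pen, 135 mm long, 17 mm thick, lying loose near the front edge; origin at the centre of its underside
- test_cassette: bystander: flat white test cassette, 20 x 70 x 5 mm, lying loose behind the incubator; origin at the centre of its underside
There are look-alikes about, which are no part of the job. What is shaped like the incubator but orange is not meant.

How it is judged:
By the outcome, as a careful person would: the job done as asked, in the order asked, and still so for the second after the job is handed in, with the robot touching nothing.
It also fails if it takes over 51 s, if anything falls off the work surface, if the arm or the gripper's body presses on something with over 40 N, if the wrist force passes 120 N, or if a joint passes its speed limit or range.

ROBOT

A 6-joint arm with a two-finger parallel gripper is mounted at the origin on a cart in front of the work surface, level with it; the furniture and walls round the work are solid. World frame = base frame: x ahead of the robot, y to its left, z up, the work surface at z = 0. Lengths are in m, angles in rad, forces in N, time in s.
With the tool pointing down it reaches from about 0.275 to 0.825 m from the base axis. Payload 5.2 kg.
Tool frame: the origin (TCP) lies midway between the tips of the shut fingers; the grasp point (between the pads) lies 19 mm behind it; z points along the fingers, y is the line along which they close (so a half turn about z gives the same grasp; the last joint's range is limited). The gripper opens to 93 mm and grips with 3 to 60 N. Pads are 15 mm wide; open, the fingers measure 128 mm over their backs; the gripper's body (75 mm by 188 mm) begins 65 mm behind the grasp point.
Start: joints at [1.103, 0.259, 1.535, -0, 1.348, -0.203], TCP at [0.144, 0.531, 0.219] pointing down, gripper open.
Joint ranges: [-3.14, 3.14], [-0.91, 2.08], [0.19, 2.58], [-1.22, 4.36], [0.22, 2.71], [-3.12, 3.12]. Speed limits (rad/s): [2.57, 2.57, 3.14, 3.14, 3.14, 3.14].

INTERFACE

Orientations are given as [roll, pitch, yaw] about the fixed x, y, z axes, in that order (R = Rz(yaw) Ry(pitch) Rx(roll)).
In Python, from plant import manip gives the robot as it stands.
- The arm moves only by the tool apply_moves, never from a script. Its argument "steps" is a list that holds one entry, the list of rows, each a list of 7 numbers: the shift along the tool's x, y, z in cm, then the turn, a rotation vector about the tool's x, y, z in degrees, then the closure in counts, from 0 (fully open) to 255 (shut). In form: [[[x, y, z, rx, ry, rz, gripper], ...]]. A call has 1 to 12 rows; each row shifts and turns the commanded pose from where the row before left it, along the tool's axes as they then stand; what a row does not reach is not made up. A row lasts 1/8 s, in which the tool goes at most 62.5 mm and 10.7 degrees, less where a joint would pass 70% of its speed; a pose out of reach is approached as far as the arm can. A call is refused whole if a number of a shift passes 6.25 or a number of a turn 10.7, either way. A call with a gripper value outside its range is refused whole. The fingers move at their own pace and stop on an object; "squeeze" is the grip in N (left out, the last holds). Time passes only in rows, so rows that do not move let the fingers close. It gives the time, the measured TCP pose, the force, the opening and the grip force at its end, in the units of the state.
- manip.observe(): the state, without advancing time (a new reading comes with each control period).
- manip.snapshot(name): name is "side" or "top" or "wrist"; returns the picture (400x640x3 uint8, blue, green, red); there is no depth.
- manip.camera_params(name): a dict with "intrinsics" (3x3 intrinsics, pixels), "extrinsics" (4x4, takes a point from camera to world coordinates). Camera axes: x right, y down, z forward; pixel columns grow to the right and rows downward; lengths in m; the calibration is good to about 2 mm. A picture is of the moment at which its call begins: read the wrist's pose just before it. camera_params takes no time and is no camera call; for the wrist camera it gives the pose at the moment of the call.
- manip.close_job(): hands the job in; it is judged then, once.
The state is a dict: "time_s": time; "qpos": joint angles; "joint_velocities": joint speeds; "effort": joint torques, N m; "position": TCP position; "eef_rot": TCP orientation; "ft_force": force on the tool from outside, world axes, zero at the start; "moment": the same for the moment, N m; "finger_gap": finger opening in m; "grip_force": force on a finger pad.
Only numpy, scipy, OpenCV 4.12 (cv2) and the standard library are available. Lean on these libraries where they do the work, as an engineer would, in place of code of your own. Each camera call takes 0.05 s, during which the arm holds its last target. There are 200 camera calls.

## Working session

There is one attempt and no reset: what is moved stays moved. The work goes in short steps, Python scripts to look and compute and a tool call to move; the robot and the scene stay as the last step left them, time stands still between calls to the robot, and variables do not carry over. Pictures are saved under pics/ and viewed, at most 10 in all, crops included, and the job is handed in when it is done.

Besides the shell and the picture viewer there is one more tool, called after "Request:" as a command line: name --argument value ..., lists and objects as JSON in quotes. apply_moves: Moves the arm, as the interface text tells. Its arguments: {"type":"object","properties":{"steps":{"type":"array"},"squeeze":{"type":"number"}},"required":["steps"]}

```bash
mkdir -p pics; ls; python3 - <<'E'
from plant import manip
import cv2
for n in("top","side"):
    cv2.imwrite(f"pics/{n}0.png",manip.snapshot(n)); p=manip.camera_params(n); print(n,p["intrinsics"],p["extrinsics"])
print(manip.observe())
E
```

```text
pics
top [[414.09634799   0.         316.88417838]
 [  0.         414.09634799 201.09882118]
 [  0.           0.           1.        ]] [[-0.00784409 -0.99014164  0.13984991  0.41310156]
 [-0.99995274  0.00696364 -0.00678392  0.20709711]
 [ 0.00574317 -0.13989651 -0.99014947  0.9075221 ]
 [ 0.          0.          0.          1.        ]]
side [[460.74969648   0.         320.97052665]
 [  0.         460.74969648 195.96317911]
 [  0.           0.           1.        ]] [[ 0.99733518 -0.05195571  0.05121655  0.47468302]
 [-0.07123895 -0.54214651  0.83725873 -0.60669911]
 [-0.0157335  -0.8386762  -0.54440306  0.60367369]
 [ 0.          0.          0.          1.        ]]
{'time_s': 0.1, 'qpos': array([ 1.10320386e+00,  2.59259124e-01,  1.53595348e+00, -1.44338691e-05,
        1.34799693e+00, -2.02794255e-01]), 'joint_velocities': array([ 0.00082537, -0.00053503, -0.00297289,  0.00013716,  0.00048399,
       -0.00128716]), 'effort': array([ 1.31717014e-03, -4.38212299e+01, -2.84645301e+01,  7.20518385e-02,
        3.63341987e-02,  1.08861494e-05]), 'position': array([0.14369997, 0.53039509, 0.21791485]), 'eef_rot': array([-3.14000607e+00, -3.11867453e-04,  2.87679739e+00]), 'ft_force': array([ 1.06352368, -0.18831417,  0.12241685]), 'moment': array([-0.03285719,  0.01111094,  0.0118341 ]), 'grip_force': 0.0, 'finger_gap': 0.09347520644668612}
```

View pics/top0.png

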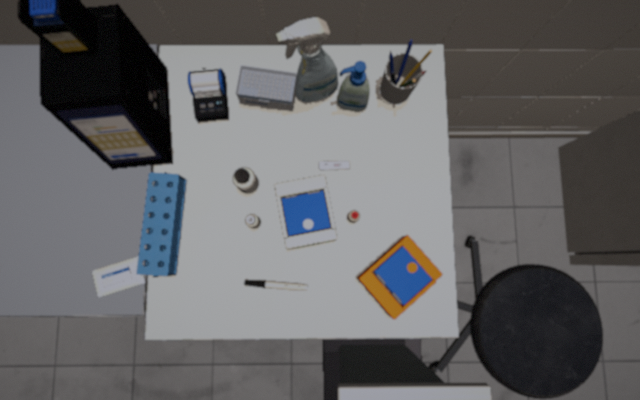

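View pics/side0.png

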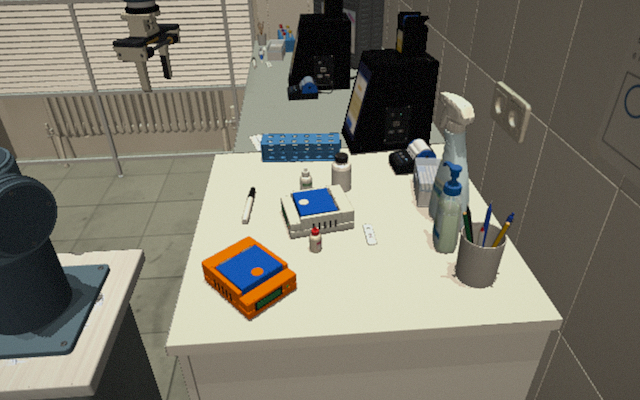

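The top view shows the white incubator at about (306,212), with its front facing the robot (downwards in the picture) and the press mark at about (308,224). The red-cap bottle is at (354,216), the green-band bottle at (252,221) and the orange look-alike at lower right. The side view agrees, with the incubator at about (317,208).

```bash
cat > h.py <<'E'
import numpy as np, cv2
from plant import manip
def toz(p,uv,z):
    K,E=p["intrinsics"],p["extrinsics"]
    d=E[:3,:3]@np.linalg.solve(K,np.c_[np.atleast_2d(uv),np.ones(len(np.atleast_2d(uv)))].T)
    o=E[:3,3:]
    return (o+d*((z-o[2])/d[2])).T
def proj(p,X):
    E=np.linalg.inv(p["extrinsics"]); c=p["intrinsics"]@(E[:3,:3]@np.atleast_2d(X).T+E[:3,3:])
    return (c[:2]/c[2]).T
E
python3 - <<'E'
from h import *
for n,(x0,y0,x1,y1) in dict(top=(270,165,345,255),side=(275,180,360,240)).items():
    im=cv2.imread(f"pics/{n}0.png"); p=manip.camera_params(n)
    hsv=cv2.cvtColor(im,cv2.COLOR_BGR2HSV)
    m=cv2.inRange(hsv,(100,150,60),(130,255,255)); k=np.zeros_like(m); k[y0:y1,x0:x1]=m[y0:y1,x0:x1]
    cs,h=cv2.findContours(k,cv2.RETR_CCOMP,cv2.CHAIN_APPROX_NONE)
    c=max(cs,key=cv2.contourArea); 
    W=toz(p,c[:,0].astype(float),.052)[:,:2]
    r=cv2.minAreaRect((W*1000).astype(np.float32)); print(n,r,cv2.boxPoints(r))
    full=np.zeros_like(m); cv2.drawContours(full,[c],-1,255,-1)
    hole=cv2.bitwise_and(full,cv2.bitwise_not(k)); hole=cv2.erode(full,np.ones((3,3)))&hole
    uv=np.argwhere(hole)[:,::-1].mean(0); print(uv,hole.sum()/255,toz(p,uv,.052))
    cv2.imwrite(f"pics/{n}c.png",cv2.resize(im[y0-10:y1+10,x0-60:x1+30],None,fx=4,fy=4))
E
```

```text
top ((510.3938293457031, 225.1014404296875), (78.01306915283203, 86.45918273925781), 10.6146879196167) [[464.09174 260.4062 ]
 [480.01782 175.42645]
 [556.6959  189.79669]
 [540.76984 274.77643]]
[nan nan] 0.0 [[nan nan nan]]
side ((509.6752624511719, 222.67086791992188), (80.4027099609375, 89.97346496582031), 10.731511116027832) [[461.80017 259.385  ]
 [478.55386 170.98515]
 [557.55035 185.95673]
 [540.79663 274.35657]]
[303.36842105 201.54385965] 57.0 [[0.48711735 0.22327466 0.052     ]]<stdin>:12: RuntimeWarning: Mean of empty slice.
  ret = um.true_divide(
```

View pics/topc.png

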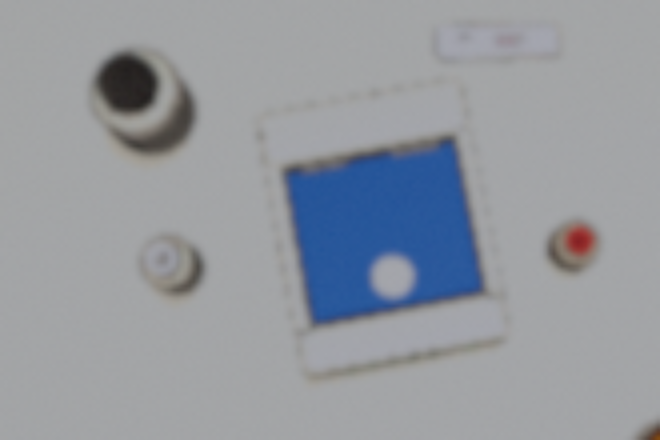

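The crop confirms it: blue cover with the mark near its front edge at crop (393,277), which is full-image (308.2,224.2). Incubator yaw is about +10.6°. Next I'll work out the waypoints and the rows to a hover above the mark.

```bash
cat >> h.py <<'E'
from scipy.spatial.transform import Rotation as Ro
YAW=np.radians(10.65); U=np.array([np.cos(YAW),np.sin(YAW),0]); V=np.array([-U[1],U[0],0]); Z=np.array([0,0,1.])
H=np.array([.510,.2239,0])+.040*U   # hinge xy
def own(a,b,z): return H+a*U+b*V+z*Z   # a: behind the hinge, b: left
def rows(tgt,tilt=0,n=8,s=None):
    """tool-frame rows to tgt; tilt>0 (deg) leans the gripper body to the incubator's front"""
    s=s or manip.observe(); p=s["position"].copy(); R=Ro.from_euler("xyz",s["eef_rot"])
    Rt=Ro.from_euler("xyz",[np.pi,0,YAW+np.pi])*Ro.from_euler("y",tilt,degrees=True)
    for i in range(n):
        d=R.inv().apply((tgt-p)/(n-i))*100; r=(R.inv()*Rt).as_rotvec(degrees=True)/(n-i)
        d,r=np.round(d,2),np.round(r,1); print([*map(float,d),*map(float,r),255],end=",\n")
        p=p+R.apply(d/100); R=R*Ro.from_rotvec(r,degrees=True)
def show():
    s=manip.observe(); d=s["position"]-H; R=Ro.from_euler("xyz",s["eef_rot"]).as_matrix()
    print("t",s["time_s"],"own",np.round([d@U*1e3,d@V*1e3,d[2]*1e3],1),"toolz",np.round([R[:,2]@U,R[:,2]@V,R[:,2]@Z],3),"F",np.round(s["ft_force"],2),"gap",round(s["finger_gap"],4))
E
python3 - <<'E'
from h import *
p=manip.camera_params("top")
print("mark",own(-.064,0,.052),toz(p,[308.25,224.25],.052))
for n,uv,z in(("reagent",(242,176),.092),("buffer",(250.5,220.5),.071),("ctrl",(355,215),.057),("cass",(334,165),.005)):
    w=toz(p,uv,z)[0]; print(n,w,(w-H)@U,(w-H)@V)
rows(own(-.064,0,.090),n=11)
E
```

```text
mark [0.48641341 0.21946458 0.052     ] [[0.48566598 0.2194874  0.052     ]]
reagent [0.58013973 0.35118194 0.092     ] 0.05245439191067672 0.11212697598916994
buffer [0.49252345 0.33609888 0.071     ] -0.03644014060761424 0.1134960217520627
ctrl [0.50367715 0.12276354 0.057     ] -0.06490486581153816 -0.09822581070749005
cass [0.62157371 0.16212227 0.005     ] 0.05823470998730207 -0.08133340672023505
[-3.75, -1.91, 1.16, -0.0, -0.0, -2.3, 255],
[-3.67, -2.06, 1.17, -0.0, -0.0, -2.4, 255],
[-3.58, -2.21, 1.16, -0.0, -0.0, -2.3, 255],
[-3.49, -2.35, 1.17, -0.0, -0.0, -2.4, 255],
[-3.38, -2.5, 1.16, -0.0, -0.0, -2.3, 255],
[-3.28, -2.63, 1.17, -0.0, -0.0, -2.4, 255],
[-3.17, -2.77, 1.16, -0.0, -0.0, -2.3, 255],
[-3.05, -2.89, 1.17, -0.0, -0.0, -2.4, 255],
[-2.93, -3.02, 1.16, -0.0, -0.0, -2.3, 255],
[-2.81, -3.13, 1.17, -0.0, -0.0, -2.4, 255],
[-2.67, -3.24, 1.16, -0.1, -0.1, -2.3, 255],
```

Request:
apply_moves --steps '[[[-3.75,-1.9,1.16,0,0,-2.3,255],[-3.7,-2.1,1.16,0,0,-2.4,255],[-3.6,-2.2,1.16,0,0,-2.3,255],[-3.5,-2.35,1.17,0,0,-2.4,255],[-3.4,-2.5,1.16,0,0,-2.3,255],[-3.3,-2.6,1.17,0,0,-2.4,255],[-3.2,-2.8,1.16,0,0,-2.3,255],[-3.0,-2.9,1.17,0,0,-2.4,255],[-2.9,-3.0,1.16,0,0,-2.3,255],[-2.8,-3.1,1.17,0,0,-2.4,255],[-2.7,-3.2,1.16,0,0,-2.3,255],[0,0,0,0,0,0,255]]]'

```text
time_s: 1.6
position: [0.4886, 0.2185, 0.0894]
eef_rot: [-3.141, -0.002, -2.959]
ft_force: [-0.5, 0.3, -0.3]
finger_gap: 0.0002
grip_force: 0.0
```

```bash
python3 - <<'E'
from h import *
show(); cv2.imwrite("pics/w1.png",manip.snapshot("wrist")); rows(own(-.064,0,.056),n=2)
E
```

```text
t 1.6 own [-62.1  -1.4  89.4] toolz [-0.002 -0.001 -1.   ] F [-0.46  0.34 -0.33] gap 0.0002
[0.04, 0.0, 1.69, 0.0, -0.1, -0.1, 255],
[0.05, 0.01, 1.69, 0.0, -0.0, -0.1, 255],
```

View pics/w1.png

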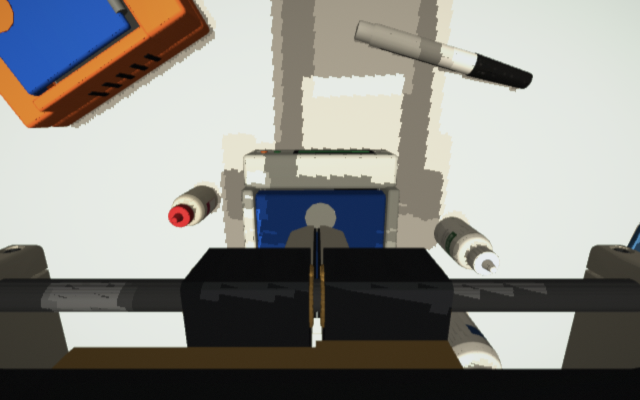

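The wrist view shows the shut fingers centred over the mark at (320,215), squarely aligned with the cover. Now I'll descend and press.

Request:
apply_moves --steps '[[[0,0,1.7,0,0,0,255],[0,0,1.7,0,0,0,255],[0,0,0.3,0,0,0,255],[0,0,0.2,0,0,0,255],[0,0,0.1,0,0,0,255],[0,0,0,0,0,0,255]]]'

```text
time_s: 2.4
position: [0.4874, 0.2209, 0.0512]
eef_rot: [3.141, 0.001, -2.956]
ft_force: [-0.6, 0.1, 1.7]
finger_gap: 0.0003
grip_force: 0.9
```

```bash
python3 -c "
from h import *
show()"
```

```text
t 2.4 own [-62.7   1.2  51.2] toolz [ 0.001  0.    -1.   ] F [-0.61  0.1   1.69] gap 0.0003
```

Request:
apply_moves --steps '[[[0,0,0.2,0,0,0,255],[0,0,0.2,0,0,0,255],[0,0,0.1,0,0,0,255],[0,0,0.1,0,0,0,255],[0,0,0,0,0,0,255]]]'

```text
time_s: 3.02
position: [0.4879, 0.2208, 0.0463]
eef_rot: [3.141, 0.002, -2.956]
ft_force: [-4.1, -0.1, 14.3]
finger_gap: 0.0004
grip_force: 7.6
```

Request:
apply_moves --steps '[[[0,0,0,0,0,0,255],[0,0,0,0,0,0,255],[0,0,-1.5,0,0,0,255],[3,0,-3,0,0,0,255],[4,0,-3,0,0,0,255],[0,0,0,0,0,0,255],[0,0,0,0,0,0,255],[0,0,0,0,0,0,255],[0,0,0,0,0,0,255],[0,0,0,0,0,0,255],[0,0,0,0,0,0,255],[0,0,0,0,0,0,255]]]'

```text
time_s: 4.53
position: [0.4185, 0.2076, 0.1196]
eef_rot: [-3.142, -0.0, -2.956]
ft_force: [0.6, 0.6, 0.8]
finger_gap: 0.0009
grip_force: 0.0
```

```bash
python3 - <<'E'
from h import *
show(); a=manip.snapshot("side")[130:250,240:400]; b=manip.snapshot("wrist")
cv2.imwrite("pics/s2.png",np.hstack([cv2.resize(a,(533,400)),cv2.resize(b,None,fx=.4,fy=1)]))
rows(own(-.064,-.012,.060),tilt=22,n=6)
E
```

```text
t 4.525 own [-133.     0.9  119.6] toolz [-0. -0. -1.] F [0.55 0.63 0.83] gap 0.0009
[-1.15, -0.22, 0.99, 0.0, 3.7, -0.0, 255],
[-1.21, -0.22, 0.92, 0.0, 3.7, -0.0, 255],
[-1.27, -0.21, 0.84, 0.0, 3.7, -0.0, 255],
[-1.32, -0.22, 0.76, 0.0, 3.6, -0.0, 255],
[-1.36, -0.21, 0.67, 0.0, 3.7, -0.0, 255],
[-1.41, -0.22, 0.58, 0.0, 3.6, -0.0, 255],
```

View pics/s2.png

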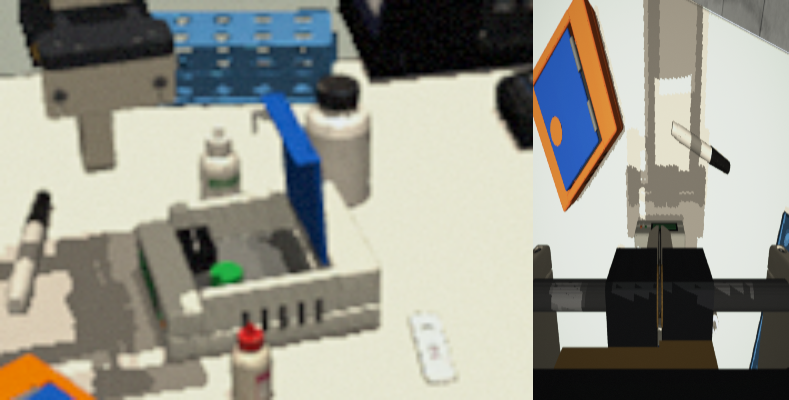

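The cover is open and nearly upright, and the green key is visible at side px (308,212). For the body to lean towards the front, the tilt has to be negative.

```bash
python3 - <<'E'
from h import *
p=manip.camera_params("side"); print(proj(p,own(-.058,-.012,.036)))
rows(own(-.053,-.012,.060),tilt=-15,n=6)
E
```

```text
[[307.34029466 211.25649017]]
[-1.33, -0.22, 0.99, -0.0, -2.5, -0.0, 255],
[-1.29, -0.22, 1.05, -0.0, -2.5, -0.0, 255],
[-1.24, -0.21, 1.11, -0.0, -2.5, -0.0, 255],
[-1.19, -0.22, 1.16, -0.0, -2.5, -0.0, 255],
[-1.14, -0.21, 1.21, -0.0, -2.5, -0.0, 255],
[-1.09, -0.22, 1.26, -0.0, -2.5, -0.0, 255],
```

Request:
apply_moves --steps '[[[-1.35,-0.22,1.0,0,-2.5,0,255],[-1.3,-0.22,1.05,0,-2.5,0,255],[-1.25,-0.21,1.1,0,-2.5,0,255],[-1.2,-0.22,1.15,0,-2.5,0,255],[-1.15,-0.21,1.2,0,-2.5,0,255],[-1.1,-0.22,1.25,0,-2.5,0,255],[0,0,0,0,0,0,255],[0,0,0,0,0,0,255]]]'

```text
time_s: 5.62
position: [0.5, 0.2098, 0.0607]
eef_rot: [3.142, 0.261, -2.956]
ft_force: [1.8, -0.7, -0.1]
finger_gap: 0.0002
grip_force: 0.0
```

```bash
python3 - <<'E'
from h import *
show(); a=manip.snapshot("side")[130:250,240:400]; cv2.imwrite("pics/s3.png",cv2.resize(a,None,fx=4,fy=4))
rows(own(-.053,-.012,.041),tilt=-15,n=2)
E
```

```text
t 5.625 own [-52.5 -12.   60.7] toolz [ 0.258 -0.    -0.966] F [ 1.82 -0.66 -0.14] gap 0.0002
[0.29, -0.0, 0.95, -0.0, 0.0, -0.0, 255],
[0.3, -0.0, 0.95, -0.0, 0.0, -0.0, 255],
```

View pics/s3.png

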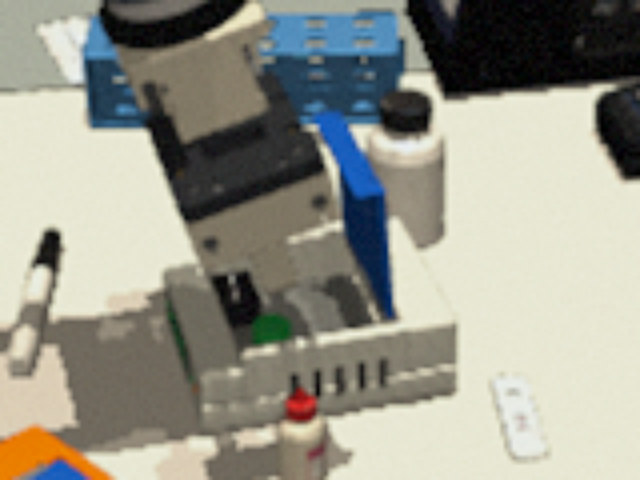

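The fingertip hangs above the green key at crop (271,328), clear of the cover. I'll press the key.

Request:
apply_moves --steps '[[[0.3,0,0.95,0,0,0,255],[0.27,0,0.95,0,0,0,255],[0.05,0,0.2,0,0,0,255],[0.05,0,0.2,0,0,0,255],[0,0,0,0,0,0,255]]]'

```text
time_s: 6.3
position: [0.4993, 0.2097, 0.0363]
eef_rot: [-3.142, 0.261, -2.956]
ft_force: [-0.9, -0.8, 2.0]
finger_gap: 0.0004
grip_force: 0.8
```

Request:
apply_moves --steps '[[[0.05,0,0.2,0,0,0,255],[0.03,0,0.1,0,0,0,255],[0,0,0,0,0,0,255]]]'

```text
time_s: 6.68
position: [0.4998, 0.2097, 0.0339]
eef_rot: [-3.142, 0.263, -2.956]
ft_force: [-3.6, -1.9, 8.0]
finger_gap: 0.0007
grip_force: 3.8
```

Request:
apply_moves --steps '[[[0.03,0,0.1,0,0,0,255],[0,0,0,0,0,0,255],[0,0,0,0,0,0,255]]]'

```text
time_s: 7.05
position: [0.4998, 0.2098, 0.0336]
eef_rot: [-3.141, 0.263, -2.956]
ft_force: [-6.5, -1.5, 14.5]
finger_gap: 0.0006
grip_force: 7.1
```

```bash
python3 - <<'E'
from h import *
show()
E
```

```text
t 7.05 own [-52.6 -12.   33.6] toolz [ 0.26  -0.    -0.966] F [-6.48 -1.55 14.46] gap 0.0006
```

Request:
apply_moves --steps '[[[0,0,-2,0,0,0,255],[0,0,-4,0,0,0,255],[0,0,-4,0,0,0,255],[0,0,-4,0,0,0,255],[0,0,-3,0,0,0,255],[0,0,0,0,0,0,255]]]'

```text
time_s: 7.8
position: [0.4578, 0.2019, 0.1993]
eef_rot: [3.142, 0.268, -2.956]
ft_force: [1.1, -0.7, 0.7]
finger_gap: 0.0006
grip_force: 0.0
```

```bash
python3 - <<'E'
from h import *
show(); rows(own(.03,0,.185),n=6)
E
```

```text
t 7.8 own [-95.4 -12.  199.3] toolz [ 0.265 -0.    -0.964] F [ 1.1  -0.7   0.72] gap 0.0006
[-1.95, 0.2, 0.78, 0.0, 2.6, -0.0, 255],
[-1.99, 0.2, 0.69, 0.0, 2.5, -0.0, 255],
[-2.01, 0.2, 0.61, 0.0, 2.6, -0.0, 255],
[-2.04, 0.2, 0.51, 0.0, 2.5, -0.0, 255],
[-2.06, 0.2, 0.43, 0.0, 2.6, -0.0, 255],
[-2.08, 0.2, 0.33, 0.0, 2.5, -0.0, 255],
```

Request:
apply_moves --steps '[[[-1.95,0.2,0.8,0,2.6,0,255],[-2.0,0.2,0.7,0,2.5,0,255],[-2.0,0.2,0.6,0,2.6,0,255],[-2.05,0.2,0.5,0,2.5,0,255],[-2.05,0.2,0.4,0,2.5,0,255],[-2.1,0.2,0.3,0,2.5,0,255],[0,0,0,0,0,0,255],[0,0,2.5,0,0,0,255],[0,0,2.5,0,0,0,255],[0,0,2.5,0,0,0,255],[0,0,0,0,0,0,255]]]'

```text
time_s: 9.18
position: [0.5744, 0.2358, 0.1044]
eef_rot: [-3.141, -0.009, -2.956]
ft_force: [-0.5, 0.5, 0.3]
finger_gap: 0.0004
grip_force: 0.0
```

```bash
python3 - <<'E'
from h import *
show(); a=manip.snapshot("side")[130:250,240:400]; cv2.imwrite("pics/s4.png",cv2.resize(a,None,fx=4,fy=4))
# arc: vertical tool, front-bottom corner on the outer face at radius r
s=manip.observe(); d=s["position"]-H; prev=np.array([d@U,d[2]])
for th in np.r_[1.5,np.linspace(1.4,.1,11)]:
    r=.066
    c=np.array([-r*np.cos(th)+.002*np.sin(th), .05+r*np.sin(th)+.002*np.cos(th)])+[.0075,0]
    print(round(th,2),"own",np.round(c*1e3),"row x,z cm",np.round([-(c-prev)[0]*100,-(c-prev)[1]*100],2)); prev=c
E
```

```text
t 9.175 own [ 25.5  -0.2 104.4] toolz [-0.009 -0.    -1.   ] F [-0.51  0.49  0.31] gap 0.0004
1.5 own [  5. 116.] row x,z cm [ 2.2  -0.99]
1.4 own [ -2. 115.] row x,z cm [0.66 0.06]
1.27 own [-10. 114.] row x,z cm [0.84 0.18]
1.14 own [-18. 111.] row x,z cm [0.81 0.28]
1.01 own [-26. 107.] row x,z cm [0.77 0.39]
0.88 own [-33. 102.] row x,z cm [0.71 0.48]
0.75 own [-39.  96.] row x,z cm [0.64 0.57]
0.62 own [-45.  90.] row x,z cm [0.56 0.65]
0.49 own [-50.  83.] row x,z cm [0.47 0.72]
0.36 own [-54.  75.] row x,z cm [0.38 0.77]
0.23 own [-56.  67.] row x,z cm [0.27 0.81]
0.1 own [-58.  59.] row x,z cm [0.17 0.84]
```

View pics/s4.png

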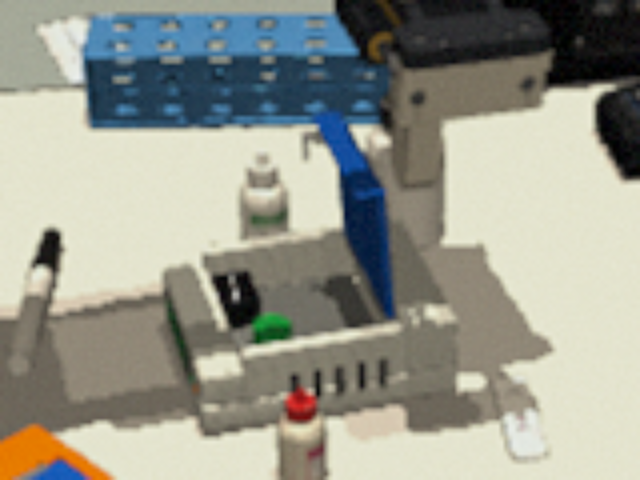

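The fingers stand behind the open cover and clear of it. Now I'll swing it along the arc.

Request:
apply_moves --steps '[[[1.0,0,-1.0,0,0,0,255],[1.1,0,0,0,0,0,255],[0.7,0,0.1,0,0,0,255],[0.8,0,0.2,0,0,0,255],[0.8,0,0.3,0,0,0,255],[0.8,0,0.4,0,0,0,255],[0.7,0,0.5,0,0,0,255],[0.65,0,0.55,0,0,0,255],[0,0,0,0,0,0,255]]]'

```text
time_s: 10.35
position: [0.5118, 0.2242, 0.096]
eef_rot: [-3.142, -0.005, -2.956]
ft_force: [-0.4, -0.8, 0.7]
finger_gap: 0.0006
grip_force: 0.4
```

```bash
python3 - <<'E'
from h import *
show(); a=manip.snapshot("side")[130:250,240:400]; cv2.imwrite("pics/s5.png",cv2.resize(a,None,fx=4,fy=4))
E
```

```text
t 10.35 own [-38.2  -0.1  96. ] toolz [-0.005 -0.    -1.   ] F [-0.43 -0.8   0.75] gap 0.0006
```

View pics/s5.png

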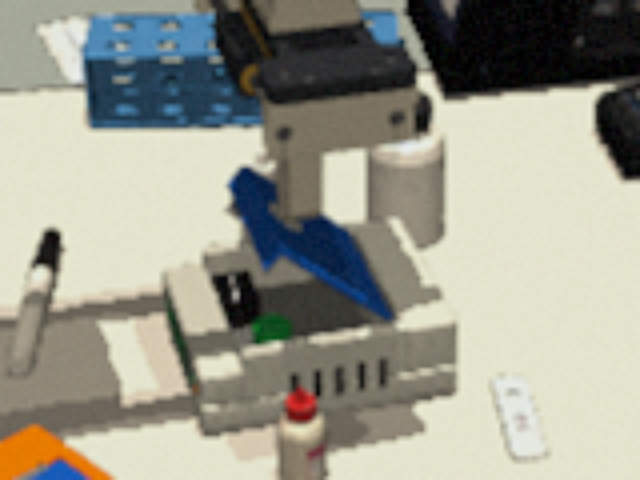

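The cover has swung halfway and the fingers sit on its outer face. I'll carry on and then shift slightly so the fingers rest on the mark.

Request:
apply_moves --steps '[[[0.6,0,0.65,0,0,0,255],[0.5,0,0.7,0,0,0,255],[0.4,0,0.8,0,0,0,255],[0.3,0,0.8,0,0,0,255],[0.25,0,0.8,0,0,0,255],[0.2,0,0.3,0,0,0,255],[0,0,0,0,0,0,255]]]'

```text
time_s: 11.28
position: [0.4898, 0.22, 0.0559]
eef_rot: [-3.142, -0.005, -2.956]
ft_force: [-0.3, 0.6, 1.5]
finger_gap: 0.001
grip_force: 0.7
```

```bash
python3 - <<'E'
from h import *
show()
E
```

```text
t 11.275 own [-60.6  -0.1  55.9] toolz [-0.005 -0.    -1.   ] F [-0.25  0.61  1.49] gap 0.001
```

Request:
apply_moves --steps '[[[0.2,0,0.3,0,0,0,255],[0,0,0.3,0,0,0,255],[0,0,0.2,0,0,0,255],[0,0,0.2,0,0,0,255],[0,0,0,0,0,0,255],[0,0,0,0,0,0,255]]]'

```text
time_s: 12.02
position: [0.4887, 0.2198, 0.047]
eef_rot: [-3.142, -0.003, -2.956]
ft_force: [-0.1, 0.1, 8.8]
finger_gap: 0.0009
grip_force: 4.0
```

Request:
apply_moves --steps '[[[0,0,0.1,0,0,0,255],[0,0,0,0,0,0,255],[0,0,0,0,0,0,255],[0,0,0,0,0,0,255]]]'

```text
time_s: 12.52
position: [0.4887, 0.2199, 0.0466]
eef_rot: [-3.142, -0.003, -2.956]
ft_force: [-1.8, -0.2, 12.6]
finger_gap: 0.0005
grip_force: 6.4
```

Request:
apply_moves --steps '[[[0,0,-0.5,0,0,0,255],[0,0,-1.5,0,0,0,255],[1,0,-4,0,0,0,255],[3,0,-5,0,0,0,255],[3,0,-4,0,0,0,255],[0,0,0,0,0,0,255],[0,0,0,0,0,0,255],[0,0,0,0,0,0,255],[0,0,0,0,0,0,255],[0,0,0,0,0,0,255],[0,0,0,0,0,0,255],[0,0,0,0,0,0,255]]]'

```text
time_s: 14.02
position: [0.4202, 0.207, 0.1954]
eef_rot: [-3.142, -0.004, -2.956]
ft_force: [0.2, -0.2, 0.0]
finger_gap: 0.0004
grip_force: 0.0
```

Request:
apply_moves --steps '[[[0,0,0,0,0,0,255],[0,0,0,0,0,0,255],[0,0,0,0,0,0,255],[0,0,0,0,0,0,255],[0,0,0,0,0,0,255],[0,0,0,0,0,0,255],[0,0,0,0,0,0,255],[0,0,0,0,0,0,255]]]'

```text
time_s: 15.02
position: [0.4202, 0.207, 0.1956]
eef_rot: [-3.142, -0.004, -2.956]
ft_force: [-0.4, -0.2, -0.2]
finger_gap: 0.0004
grip_force: 0.0
```

```bash
python3 - <<'E'
from h import *
show(); a=manip.snapshot("side")[130:250,240:400]; cv2.imwrite("pics/s6.png",cv2.resize(a,None,fx=4,fy=4))
E
```

```text
t 15.025 own [-1.313e+02 -1.000e-01  1.956e+02] toolz [-0.004 -0.    -1.   ] F [-0.38 -0.23 -0.15] gap 0.0004
```

View pics/s6.png

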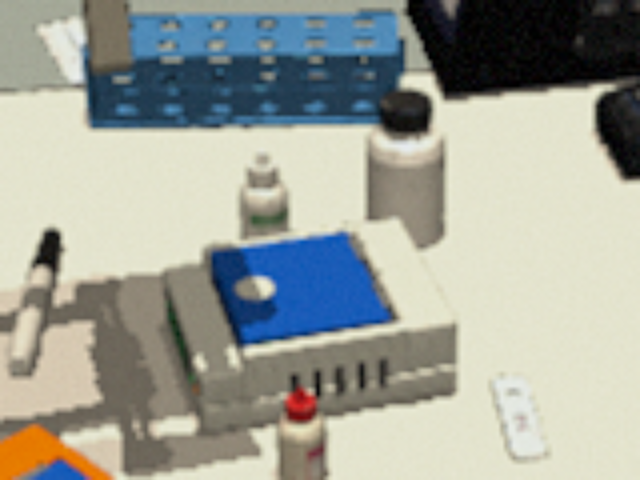

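The cover is shut flush 2.4 s after I let go (mark at crop (254,288)), the bystanders have not moved and the arm is clear.

```bash
python3 -c "
from plant import manip
print(manip.close_job())"
```

```text
the job is handed in; nothing more can be done
None
```

The job is handed in at about 15 s of the 51 s allowed: the cover was popped open, the green key pressed to its stop, and the cover swung shut and latched, with the incubator and bystanders unmoved in the last side view.

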